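# Lock the gauge pallet into its docking fixture

### The arm

A 6-joint arm with a two-finger parallel gripper is mounted at the origin on the work surface. World frame = base frame: x ahead of the robot, y to its left, z up, the work surface at z = 0. Lengths are in m, angles in rad, forces in N, time in s.
With the tool pointing down it reaches from about 0.35 to 0.725 m from the base axis. Payload 4.3 kg.
Tool frame: the origin (TCP) lies at the very end of the fingers, on their centre line; the grasp point (between the pads) lies 19 mm behind it; z points along the fingers, y is the line along which they close (so a half turn about z gives the same grasp; the last joint's range is limited). The gripper opens to 85 mm and grips with 20 to 120 N. Pads are 22 mm wide; open, the fingers measure 114 mm over their backs; the gripper's body (76 mm by 85 mm) begins 54 mm behind the grasp point. The pads swing forward as they close: fully open they stand 13 mm farther back than shut.
Start: joints at [-1.392, 0.377, 0.081, 1.274, 0, 1.46], TCP at [0.164, -0.551, 0.231] pointing down, gripper open.
Joint ranges: [-2.72, 2.72], [-0.84, 1.66], [-1.02, 1.22], [-1.77, 2.12], [-1.37, 1.28], [-3.14, 3.14]. Speed limits (rad/s): [2.57, 2.57, 3.14, 3.14, 3.14, 3.14].

### API

Orientations are given as a 3x3 rotation matrix whose columns are the frame's x, y, z axes.
In Python, from workcell import ctrl, viewer, order gives the robot as it stands.
- The arm moves only by the tool apply_moves, never from a script. Its argument "rows" is a list of rows, each an object of numbers: "hand": the opening in per cent of the stroke, from 0 (shut) to 100 (fully open); "tx", "ty", "tz": the shift along the tool's x, y, z in cm; "turn": the turn about the tool's z in rad. In form: [{"hand": .., "tx": .., "ty": .., "tz": .., "turn": ..}, ...]. A call has exactly 5 rows; each row is the pose to reach, as a shift and turn from the pose commanded when the call began, along the tool's axes at that moment; what a row does not reach only later rows make up. A row lasts 1/10 s, in which the tool goes at most 50 mm and 8.59 degrees, less where a joint would pass 70% of its speed; a pose out of reach is approached as far as the arm can. A call with a gripper value outside its range is refused whole. The fingers move at their own pace and stop on an object; the grip force is fixed at half the most. Time passes only in rows, so rows that repeat a pose let the fingers close, or fill a call up. It gives the time, the measured TCP pose, the force, the opening and the grip force at its end, in the units of the state.
- ctrl.observe(): the state, without advancing time (a new reading comes with each control period).
- viewer.grab_frame(name): name is "side" or "top"; returns the picture (420x560x3 uint8, blue, green, red); there is no depth.
- viewer.calibration(name): a dict with "vfov" (degrees; the focal length in pixels is half the picture's height over the tangent of half this angle, whatever the lens; pixels are square), "cx", "cy" (the principal point, pixels), "xyz" and "attitude" of the camera in the world. Camera axes: x right, y up, looking along -z (the intrinsics and any distortion apply to the point x, -y, -z); pixel columns grow to the right and rows downward; lengths in m; the calibration is good to about 2 mm. A picture is of the moment at which its call begins. calibration takes no time and is no camera call.
- order.close_job(): hands the job in; it is judged then, once.
Trained networks look in the newest picture that a camera, given by its name, has taken for a name from the list of things; names that differ only in an ending like _2 or _b are one class to them, and where a whole thing is asked for, a point or a joint stands for the part that bears it (a point fixed in the world has none). Each returns a list of dicts, best first, with "score" (0 to 1); they miss things now and then, are a little off and sometimes report something else, mostly with a low value. They report only what shows in the picture. A call takes as long as a camera call. They do not tell look-alikes from the thing itself.
- viewer.trace(camera, name): "region" (420x560 bool, what is visible of it) and "rect" ([centre column, centre row, width, height] in pixels, round what is visible of it).
The state is a dict: "clock": time; "joint_pos": joint angles; "joint_velocities": joint speeds; "tau": joint torques, N m; "position": TCP position; "eef_rot": TCP orientation; "force": force on the tool from outside, world axes, zero at the start; "torque": the same for the moment, N m; "grip_width": finger opening in m; "gripper_force": force on a finger pad.
Only numpy, scipy, OpenCV 4.12 (cv2) and the standard library are available. Lean on these libraries where they do the work, as an engineer would, in place of code of your own. Each camera call takes 0.05 s, during which the arm holds its last target. There are 200 camera calls.

### The job

The gauge pallet has to be locked into its docking fixture on the measuring bench. Swing the cam lock disc's handle all the way back to its open stop, push the pallet along its rails until its bolt stands well inside the mouth of the disc and the pallet meets the spring plungers, then turn the disc its full half turn to the other stop so that its hook draws the bolt in and pulls the pallet tight against the two stop blocks. Keep the setting master standing in its place on the pallet, leave the other things on the bench where they are, and let go of everything at the end.

Things in the scene. Friction and masses are not known exactly. Their poses are not given: they have to be found in the camera images.
- dock: docking fixture fixed to the bench: dark steel plate 370 (x) x 134 (y) x 10 mm, origin at the centre of its underside; all z given here are above the bench. Its +x is the way the pallet slides to be locked, z up. Guide rails along x: |y| 51.5 to 61.5 mm, x -170 to 45 mm, 26 mm high. Cam disc axis at x 120 mm, y 0.
- stop_face (a point): middle between the two fixed stop blocks, in their faces towards the pallet (dock x 45 mm, z 23 mm; axes as the dock's). Blocks |y| 14 to 61.5 mm, 20 mm thick, 36 mm high. From each a brass spring plunger (12 mm thick, |y| 34 mm) sticks out 10 mm to the pallet; together they push back 7 N at first touch, 13 N at the blocks, and push out an unlocked pallet.
- cam (a joint): turn of the cam lock disc: 0 = open stop, 3.14 = locked stop, growing clockwise from above; it stays where left (0.15 N m to turn empty, up to 0.3 drawing the bolt). At 0 the handle points along the dock's +y and the mouth faces the pallet; at 1.57 the handle points +x, at 3.14 -y. The pin can enter the mouth (gap 0.33 rad either side) only below about 0.15; else the rim blocks it.
- cam_axis (a point): point on the axis of the steel cam disc at its upper face, z 43 mm. Disc 112 mm diameter, z 27 to 43 mm, with a spiral hook slot that opens at the mouth. Above it a hub, 34 mm diameter, up to z 75 mm.
- cam_handle (a point): point on the disc's handle 80 mm out from the axis, half-way up it (z 55.5 mm). The handle is a straight radial steel bar above the disc, 16 mm wide, out to 100 mm from the axis, z 43 to 68 mm; it can be pushed sideways with closed fingers. Beyond the rim (56 mm) the space below it is free; nothing stands in its path on the dock's +x side.
- pallet_back (a point): middle of the pallet's rear face, the face to push (z 21 mm; x axis as the dock's). Pallet: loose aluminium plate 110 (x) x 100 (y) x 22 mm on the dock plate between the rails (1.5 mm play a side), z 10 to 32 mm, about 0.75 kg with the master. Rear face at the dock's x -75 mm when the pallet just meets the plungers, -65 mm when tight against the blocks.
- bolt_pin (a point): top centre of the upright pin (12 mm diameter, top z 50 mm, greased) at the end of the pallet's bolt, 159 mm ahead of its rear face, on a 12 mm wide bar that runs below the disc. Horizontally 66 to 106 mm from the cam axis at the start, 36 mm when the pallet just meets the plungers (the hook catches it below 39 mm), 26 mm drawn tight.
- master_mid (a point): centre of the steel setting master, a loose stepped disc standing on the pallet's middle: foot 58 mm diameter x 14 mm, upper part 40 mm diameter, 45 mm high in all (top z 77 mm), 0.3 kg; z axis up.
- pallet_seat (a point): middle of the pallet's upper face, where the setting master stands; z 32 mm, 55 mm ahead of the rear face.
- parallel_a: bystander: loose steel parallel bar 130 x 16 x 32 mm on the bench, origin at the centre of its underside.
- parallel_b: bystander: second such bar.
- gauge_case: bystander: closed wooden case 170 x 100 x 50 mm, origin at the centre of its underside.
- oil: bystander: white plastic bottle, 52 mm diameter, 120 mm high, origin at the centre of its underside.
Mind the look-alikes: they are no part of the job. What is meant by the part that bears pallet_back is not green, and is the smaller of those in its own colour.

How it is judged:
By the outcome, as a careful person would: the job done as asked, in the order asked, and still so for the second after the job is handed in, with the robot touching nothing.
It also fails if it takes over 64 s, if anything falls off the work surface, if the arm or the gripper's body presses on something with over 40 N, if the wrist force passes 120 N, or if a joint passes its speed limit or range.

## Working session

There is one attempt and no reset: what is moved stays moved. The work goes in short steps, Python scripts to look and compute and a tool call to move; the robot and the scene stay as the last step left them, time stands still between calls to the robot, and variables do not carry over. Pictures are saved under pics/ and viewed, at most 10 in all, crops included, and the job is handed in when it is done.

Besides the shell and the picture viewer there is one more tool, called after "Call:" as name(argument=value, ...), one argument or row to a line, values as JSON. apply_moves: Moves the arm, as the interface text tells. Its arguments: {"type":"object","properties":{"rows":{"type":"array","items":{"type":"object","properties":{"hand":{"type":"number"},"tx":{"type":"number"},"ty":{"type":"number"},"tz":{"type":"number"},"turn":{"type":"number"}}}}},"required":["rows"]}

```bash
mkdir -p pics; ls
cat > h.py <<'E'
import numpy as np, cv2
from workcell import ctrl, viewer, order
def save(n,f,crop=None,s=1):
    im=viewer.grab_frame(n)
    if crop: 
        a,b,c,d=crop; im=im[b:d,a:c]
    if s!=1: im=cv2.resize(im,None,fx=s,fy=s,interpolation=cv2.INTER_CUBIC)
    cv2.imwrite('pics/'+f,im)
E
python3 - <<'E'
from h import *
for n in('side','top'):
    print(viewer.calibration(n))
a=viewer.grab_frame('side');b=viewer.grab_frame('top')
cv2.imwrite('pics/s0.png',a);cv2.imwrite('pics/t0.png',b)
for c in('side','top'):
  for n in('dock','cam_handle','cam','pallet_back','bolt_pin','master_mid','parallel_a','gauge_case','oil'):
    print(c,n,[(round(d['score'],2),np.round(d['rect']).astype(int).tolist()) for d in viewer.trace(c,n)])
s=ctrl.observe();print(s['clock'],s['position'],s['eef_rot'],s['grip_width'])
E
```

```text
pics
{'vfov': 49.6780042334219, 'cx': 289.48356048747866, 'cy': 207.07041902818713, 'xyz': array([0.09221363, 1.0486187 , 0.74941381]), 'attitude': array([[-0.91889387,  0.19850546, -0.34092468],
       [-0.39442044, -0.48013995,  0.78351652],
       [-0.00815926,  0.85443619,  0.51949227]])}
{'vfov': 45.91422460239431, 'cx': 268.28674272831034, 'cy': 207.22538557177873, 'xyz': array([0.32708049, 0.022377  , 1.38134992]), 'attitude': array([[ 0.0246548 ,  0.9894862 , -0.14251036],
       [-0.99966229,  0.02557329,  0.00461677],
       [ 0.00821269,  0.1423484 ,  0.98978254]])}
side dock [(0.69, [289, 223, 51, 73])]
side cam_handle [(0.64, [289, 224, 53, 75]), (0.58, [288, 233, 41, 27])]
side cam [(0.87, [287, 232, 41, 29])]
side pallet_back [(0.77, [222, 186, 56, 44]), (0.72, [410, 203, 68, 30]), (0.64, [292, 202, 27, 31]), (0.37, [288, 219, 50, 69])]
side bolt_pin [(0.95, [289, 204, 35, 30]), (0.89, [222, 186, 56, 42]), (0.89, [413, 205, 64, 34])]
side master_mid [(0.55, [295, 194, 19, 21])]
side parallel_a [(0.73, [213, 326, 49, 34]), (0.56, [252, 311, 54, 30])]
side gauge_case [(0.7, [361, 164, 50, 27])]
side oil [(0.81, [333, 149, 14, 31])]
top dock [(0.87, [280, 197, 144, 87]), (0.57, [441, 191, 29, 26])]
top cam_handle [(0.68, [233, 208, 58, 40])]
top cam [(0.87, [233, 208, 55, 42])]
top pallet_back [(0.94, [316, 104, 78, 57]), (0.88, [366, 311, 78, 60]), (0.79, [304, 188, 66, 45])]
top bolt_pin [(0.96, [303, 186, 66, 45]), (0.74, [366, 312, 77, 63]), (0.6, [314, 104, 79, 55])]
top master_mid [(0.86, [310, 189, 25, 18]), (0.62, [439, 192, 32, 26])]
top parallel_a [(0.6, [106, 199, 13, 48]), (0.57, [133, 225, 11, 40])]
top gauge_case [(0.68, [440, 238, 49, 68])]
top oil [(0.69, [440, 191, 32, 24])]
1.0 [ 0.16377358 -0.55121512  0.23133993] [[ 9.58578452e-01  2.84828636e-01  2.83579682e-06]
 [ 2.84828635e-01 -9.58578446e-01 -1.07159711e-04]
 [-2.78038207e-05  1.03528706e-04 -9.99999994e-01]] 0.08558461726945044
```

View pics/t0.png

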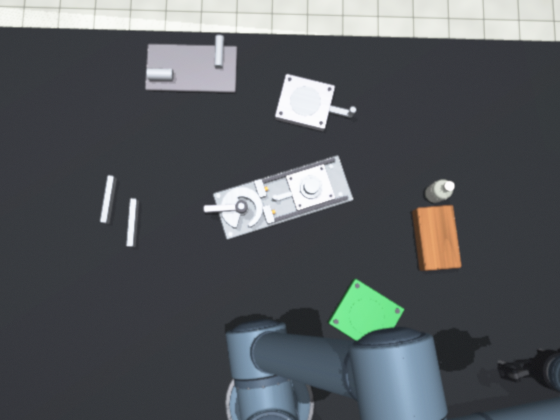

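View pics/s0.png

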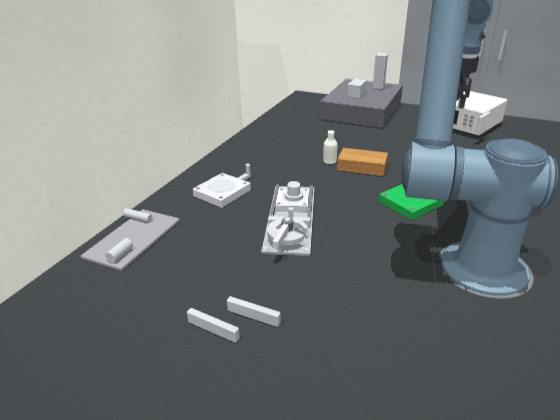

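Three silver or green plates could bear pallet_back. They are at top (304,188), in the dock, silver; (316,104), silver and larger; and (366,311), green. The one in the dock is not green and is the smaller silver one, and it carries the master, so it fits. I'll confirm it in an enlarged crop.

```bash
cat >> h.py <<'E'
def K(n):
    c=viewer.calibration(n); f=210/np.tan(np.radians(c['vfov']/2)); return f,c['cx'],c['cy'],c['xyz'],c['attitude']
def proj(n,P):
    f,cx,cy,t,R=K(n); q=(np.atleast_2d(P)-t)@R
    return np.c_[cx+f*q[:,0]/-q[:,2],cy-f*q[:,1]/-q[:,2]]
def unproj(n,uv,z):
    f,cx,cy,t,R=K(n); uv=np.atleast_2d(uv)
    d=np.c_[(uv[:,0]-cx)/f,-(uv[:,1]-cy)/f,-np.ones(len(uv))]@R.T
    return t+d*((z-t[2])/d[:,2])[:,None]
E
python3 - <<'E'
from h import *
im=cv2.imread('pics/t0.png')[140:250,190:370]
cv2.imwrite('pics/t0c.png',cv2.resize(im,None,fx=4.4,fy=4.4,interpolation=cv2.INTER_CUBIC))
viewer.grab_frame('top')
def rect(n,z):
    d=viewer.trace('top',n)[0]
    m=d['region'].astype(np.uint8); c=max(cv2.findContours(m,0,1)[0],key=cv2.contourArea)[:,0].astype(float)
    p=unproj('top',c,z)[:,:2].astype(np.float32)
    return cv2.minAreaRect(p), p.mean(0)
for n,z in(('dock',.01),('cam',.043),('pallet_back',.032),('bolt_pin',.032),('master_mid',.077)): print(n,rect(n,z))
E
```

```text
dock (((0.5504770278930664, -0.007444441318511963), (0.13880757987499237, 0.4080122113227844), 18.93418312072754), array([ 0.55278414, -0.01177346], dtype=float32))
cam (((0.5234576463699341, 0.10274574905633926), (0.1495482623577118, 0.11437397450208664), 62.216773986816406), array([0.5166958 , 0.09621478], dtype=float32))
pallet_back (((0.5714419484138489, -0.0737837702035904), (0.10304731875658035, 0.16565856337547302), 19.44942855834961), array([ 0.57394654, -0.08179706], dtype=float32))
bolt_pin (((0.5711183547973633, -0.0742373988032341), (0.10346774756908417, 0.16453732550144196), 20.004302978515625), array([ 0.5743184 , -0.08248271], dtype=float32))
master_mid (((0.5698229074478149, -0.09534520655870438), (0.05435687303543091, 0.0563344843685627), 1.4894561767578125), array([ 0.5693827 , -0.09588508], dtype=float32))
```

View pics/t0c.png

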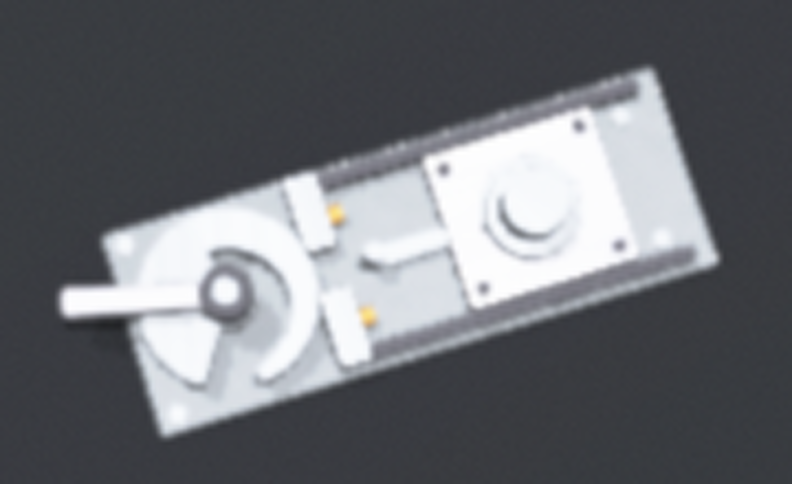

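Run:
```python
from h import *
def w(p,z): return unproj('top',(np.array(p)+.5)/4.4-.5+[190,140],z)
c=w([(102,238),(652,66),(718,262),(163,436)],.01)[:,:2]
print(np.round(c,4)); print([np.linalg.norm(c[i]-c[(i+1)%4]) for i in range(4)])
o=c.mean(0); v=(c[0]-c[1])+(c[3]-c[2]); u=(c[3]-c[0])+(c[2]-c[1])
th=np.arctan2(v[1],v[0]); print('o',o,'th',th,np.arctan2(u[1],u[0])-np.pi/2)
ex=np.array([np.cos(th),np.sin(th)]);ey=np.array([-ex[1],ex[0]])
def loc(p,z):
    q=w(p,z)[0,:2]; return np.round(q,4),np.round([(q-o)@ex,(q-o)@ey],4)
print('hub',loc((227,290),.075),'should',o+.12*ex)
print('handle tip',loc((62,302),.068))
for p in((425,155),(590,108),(637,252),(472,308)): print('pallet',loc(p,.032))
print('pin',loc((372,252),.05)); print('master',loc((540,197),.077))
print('blocks',loc((317,175),.036),loc((370,355),.036))
print('bottom handle pts', )
```

```text
[[ 0.5588  0.1724]
 [ 0.6806 -0.1777]
 [ 0.5535 -0.2205]
 [ 0.4336  0.129 ]]
[np.float64(0.37075007730949844), np.float64(0.13409147803250046), np.float64(0.3694455095290851), np.float64(0.13254687329267423)]
o [ 0.55661916 -0.02419585] th 1.9035318850162863 -4.383346764190504
hub (array([0.5179, 0.0885]), array([ 0.1191, -0.0002])) should [0.51742358 0.08922243]
handle tip (array([0.509 , 0.1887]), array([ 0.2168, -0.0245]))
pallet (array([ 0.6135, -0.0314]), array([-0.0254, -0.0514]))
pallet (array([ 0.6466, -0.1353]), array([-0.1344, -0.0487]))
pallet (array([ 0.5549, -0.1657]), array([-0.1332,  0.0478]))
pallet (array([ 0.5168, -0.0627]), array([-0.0234,  0.0502]))
pin (array([0.5476, 0.0009]), array([0.0267, 0.0003]))
master (array([ 0.5797, -0.1001]), array([-0.0793,  0.003 ]))
blocks (array([0.598 , 0.0363]), array([ 0.0437, -0.0589])) (array([4.851e-01, 4.000e-04]), array([0.0466, 0.0595]))
bottom handle pts
```

The crop shows the small silver pallet with the master between the rails, its pin at about (372,252) in the crop, and the handle pointing left (cam about 1.82). The dock fit matches the given sizes (370 x 133 mm). I'll turn the tool to the dock's heading first.

Call:
apply_moves(
  rows=[
    {"hand":0,"turn":-0.14},
    {"hand":0,"turn":-0.28},
    {"hand":0,"turn":-0.42},
    {"hand":0,"turn":-0.56},
    {"hand":0,"turn":-0.7},
  ],
)

```text
schema error: expected keys hand, tx, ty, tz, turn
```

Call:
apply_moves(
  rows=[
    {"hand":0,"turn":-0.14},
    {"hand":0,"turn":-0.28},
    {"hand":0,"turn":-0.42},
    {"hand":0,"turn":-0.56},
    {"hand":0,"turn":-0.7},
  ],
)

```text
schema error: expected keys hand, tx, ty, tz, turn
```

Call:
apply_moves(
  rows=[
    {"hand":0,"turn":-0.14},
    {"hand":0,"turn":-0.213},
    {"hand":0,"turn":-0.213},
    {"hand":0,"turn":-0.213},
    {"hand":0,"turn":-0.213},
  ],
)

```text
schema error: expected keys hand, tx, ty, tz, turn
```

```bash
cat >> h.py <<'E'
O=np.array([.5566,-.0242]);TH=1.902
EX=np.array([np.cos(TH),np.sin(TH)]);EY=np.array([-EX[1],EX[0]])
def dock():
    s=ctrl.observe();p=s['position'];q=p[:2]-O;R=s['eef_rot']
    print('t%.2f dock x %.1f y %.1f z %.1f mm yaw %.3f'%(s['clock'],1e3*q@EX,1e3*q@EY,1e3*p[2],np.arctan2(R[1,0],R[0,0])),'F dock',np.round([s['force'][:2]@EX,s['force'][:2]@EY,s['force'][2]],1),'grip',round(s['grip_width'],4),'q',np.round(s['joint_pos'],2))
E
python3 -c "
from h import *
dock()"
```

```text
t1.30 dock x -370.6 y 542.9 z 231.3 mm yaw 0.289 F dock [-0.3 -0.2 -0.4] grip 0.0853 q [-1.39  0.38  0.08  1.27 -0.    1.46]
```

Call:
apply_moves(
  rows=[
    {"hand":0,"tx":0,"ty":0,"tz":0,"turn":-0.14},
    {"hand":0,"tx":0,"ty":0,"tz":0,"turn":-0.28},
    {"hand":0,"tx":0,"ty":0,"tz":0,"turn":-0.42},
    {"hand":0,"tx":0,"ty":0,"tz":0,"turn":-0.56},
    {"hand":0,"tx":0,"ty":0,"tz":0,"turn":-0.7},
  ],
)

```text
clock: 1.8
position: [0.1638, -0.5512, 0.2313]
eef_rot: [[0.545, 0.839, 0.0], [0.839, -0.545, -0.0], [-0.0, 0.0, -1.0]]
force: [-0.7, -0.5, -0.4]
grip_width: 0.0124
gripper_force: 0.0
```

Call:
apply_moves(
  rows=[
    {"hand":0,"tx":0,"ty":0,"tz":0,"turn":-0.14},
    {"hand":0,"tx":0,"ty":0,"tz":0,"turn":-0.28},
    {"hand":0,"tx":0,"ty":0,"tz":0,"turn":-0.42},
    {"hand":0,"tx":0,"ty":0,"tz":0,"turn":-0.56},
    {"hand":0,"tx":0,"ty":0,"tz":0,"turn":-0.7},
  ],
)

```text
clock: 2.3
position: [0.1638, -0.5512, 0.2313]
eef_rot: [[-0.123, 0.992, 0.0], [0.992, 0.123, -0.0], [-0.0, 0.0, -1.0]]
force: [-0.7, -0.3, 0.7]
grip_width: -0.0001
gripper_force: 0.0
```

Call:
apply_moves(
  rows=[
    {"hand":0,"tx":0,"ty":0,"tz":0,"turn":-0.14},
    {"hand":0,"tx":0,"ty":0,"tz":0,"turn":-0.213},
    {"hand":0,"tx":0,"ty":0,"tz":0,"turn":-0.213},
    {"hand":0,"tx":0,"ty":0,"tz":0,"turn":-0.213},
    {"hand":0,"tx":0,"ty":0,"tz":0,"turn":-0.213},
  ],
)

```text
clock: 2.8
position: [0.1638, -0.5512, 0.2313]
eef_rot: [[-0.324, 0.946, 0.0], [0.946, 0.324, -0.0], [-0.0, -0.0, -1.0]]
force: [-0.3, 1.1, -0.3]
grip_width: 0.0
gripper_force: 0.0
```

```bash
python3 -c "
from h import *
dock()"
```

```text
t2.80 dock x -370.6 y 542.9 z 231.3 mm yaw 1.901 F dock [ 1.1 -0.  -0.3] grip 0.0 q [-1.39  0.38  0.08  1.27  0.   -0.15]
```

Call:
apply_moves(
  rows=[
    {"hand":0,"tx":2.8,"ty":3.0,"tz":0,"turn":0},
    {"hand":0,"tx":5.6,"ty":6,"tz":0,"turn":0},
    {"hand":0,"tx":8.4,"ty":9,"tz":0,"turn":0},
    {"hand":0,"tx":11.2,"ty":12,"tz":0,"turn":0},
    {"hand":0,"tx":14,"ty":15,"tz":0,"turn":0},
  ],
)

```text
clock: 3.3
position: [0.2607, -0.3686, 0.2314]
eef_rot: [[-0.324, 0.946, 0.0], [0.946, 0.324, -0.0], [-0.001, 0.0, -1.0]]
force: [0.1, -1.1, 0.7]
grip_width: 0.0002
gripper_force: 0.0
```

Call:
apply_moves(
  rows=[
    {"hand":0,"tx":2.8,"ty":3.0,"tz":0,"turn":0},
    {"hand":0,"tx":5.6,"ty":6,"tz":0,"turn":0},
    {"hand":0,"tx":8.4,"ty":9,"tz":0,"turn":0},
    {"hand":0,"tx":11.2,"ty":12,"tz":0,"turn":0},
    {"hand":0,"tx":14,"ty":15,"tz":0,"turn":0},
  ],
)

```text
clock: 3.8
position: [0.357, -0.1874, 0.2316]
eef_rot: [[-0.324, 0.946, 0.001], [0.946, 0.324, -0.001], [-0.001, 0.001, -1.0]]
force: [-0.1, -0.0, -0.4]
grip_width: -0.0001
gripper_force: 0.0
```

Call:
apply_moves(
  rows=[
    {"hand":0,"tx":2.8,"ty":3.0,"tz":0,"turn":0},
    {"hand":0,"tx":5.6,"ty":6,"tz":0,"turn":0},
    {"hand":0,"tx":8.4,"ty":9,"tz":0,"turn":0},
    {"hand":0,"tx":11.2,"ty":12,"tz":0,"turn":0},
    {"hand":0,"tx":14,"ty":15,"tz":0,"turn":0},
  ],
)

```text
clock: 4.3
position: [0.4535, -0.0061, 0.2315]
eef_rot: [[-0.324, 0.946, 0.001], [0.946, 0.324, -0.0], [-0.001, 0.001, -1.0]]
force: [2.5, -0.9, -0.2]
grip_width: 0.0002
gripper_force: 0.0
```

Call:
apply_moves(
  rows=[
    {"hand":0,"tx":2.8,"ty":3.0,"tz":0,"turn":0},
    {"hand":0,"tx":5.6,"ty":6,"tz":0,"turn":0},
    {"hand":0,"tx":8.4,"ty":9,"tz":0,"turn":0},
    {"hand":0,"tx":11.2,"ty":12,"tz":0,"turn":0},
    {"hand":0,"tx":14,"ty":15,"tz":0,"turn":0},
  ],
)

```text
clock: 4.8
position: [0.5498, 0.175, 0.2313]
eef_rot: [[-0.324, 0.946, 0.0], [0.946, 0.324, -0.0], [-0.0, 0.0, -1.0]]
force: [1.1, 0.9, 1.7]
grip_width: -0.0002
gripper_force: 0.0
```

```bash
python3 -c "
from h import *
dock()
save('side','s1.png',(180,60,460,290),2.5)
save('top','t1.png',(140,100,380,270),3)
for c in 'side','top': print(proj(c,ctrl.observe()['position']))
"
```

```text
t4.80 dock x 190.6 y -58.4 z 231.3 mm yaw 1.901 F dock [ 0.5 -1.3  1.7] grip -0.0002 q [ 0.2   0.38  0.09  1.28 -0.    1.44]
[[259.38525503 180.07646494]]
[[201.0069716  181.14915842]]
```

View pics/s1.png

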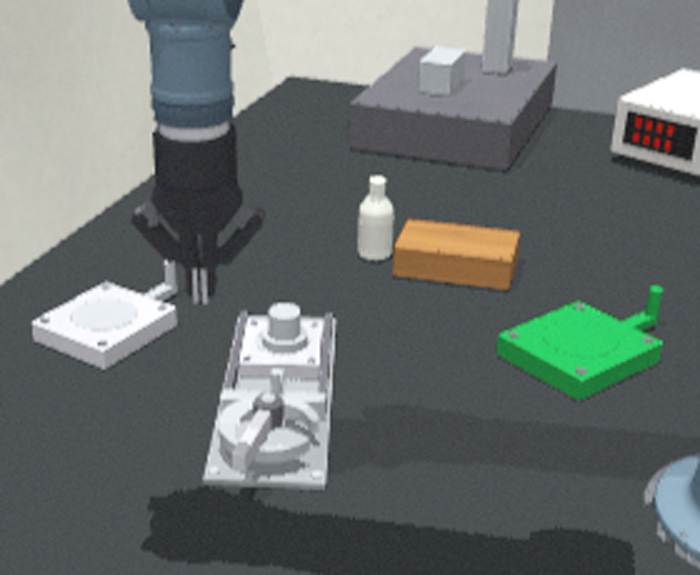

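TCP projects to (198,300) in the crop, right at the finger tips, so the calibration holds. The tool is above the bench beside the handle. I'll go down and plan the arc.

Call:
apply_moves(
  rows=[
    {"hand":0,"tx":0,"ty":0,"tz":4,"turn":0},
    {"hand":0,"tx":0,"ty":0,"tz":8,"turn":0},
    {"hand":0,"tx":0,"ty":0,"tz":12,"turn":0},
    {"hand":0,"tx":0,"ty":0,"tz":16,"turn":0},
    {"hand":0,"tx":0,"ty":0,"tz":18.2,"turn":0},
  ],
)

```text
clock: 5.4
position: [0.5464, 0.172, 0.046]
eef_rot: [[-0.324, 0.946, -0.005], [0.946, 0.324, -0.001], [0.0, -0.005, -1.0]]
force: [-0.6, -0.3, 0.5]
grip_width: 0.0001
gripper_force: 0.0
```

```bash
cat >> h.py <<'E'
def arc(c,side,r=82,extra=0): # side -1: finger clockwise of bar (pushes to open)
    f=np.pi/2-c; n=np.array([-np.sin(f),np.cos(f)])*(-side)
    h=11*abs(np.sin(f))+14.5*abs(np.cos(f))
    return np.array([120,0])+r*np.array([np.cos(f),np.sin(f)])-n*(8+h-extra)
def plan(cs,side,start,**k):
    p=np.array(start,float)
    for i in range(0,len(cs),5):
        P=np.array([arc(c,side,**k) for c in cs[i:i+5]]); d=(P-p)/10; d[:,1]*=-1
        print(np.round(d,2).tolist(),'end',np.round(P[-1],1)); p=p+np.round(d[-1],2)*10*[1,-1]
E
python3 -c "
from h import *
dock()
plan(np.r_[np.linspace(1.88,.12,20),.08,.04,0,0,0],-1,(190.6,-58.4))"
```

```text
t5.40 dock x 188.9 y -54.2 z 46.0 mm yaw 1.900 F dock [-0.1  0.7  0.5] grip 0.0001 q [ 0.19  0.5  -0.23  0.84 -0.    1.44]
[[-0.01, -0.95], [0.42, -1.68], [0.78, -2.47], [1.06, -3.3], [1.27, -4.03]] end [203.3 -18.1]
[[0.14, -0.69], [0.23, -1.41], [0.25, -2.15], [0.2, -2.9], [0.07, -3.66]] end [204.   18.5]
[[-0.2, -0.76], [-0.47, -1.51], [-0.83, -2.24], [-1.27, -2.94], [-1.78, -3.61]] end [186.2  54.6]
[[-0.59, -0.62], [-1.25, -1.18], [-1.98, -1.67], [-2.76, -2.1], [-3.59, -2.43]] end [150.3  78.9]
[[-0.37, -0.12], [-0.75, -0.23], [-1.13, -0.31], [-1.13, -0.31], [-1.13, -0.31]] end [139.  82.]
```

Call:
apply_moves(
  rows=[
    {"hand":0,"tx":0,"ty":-0.95,"tz":0,"turn":0},
    {"hand":0,"tx":0.42,"ty":-1.7,"tz":0,"turn":0},
    {"hand":0,"tx":0.78,"ty":-2.5,"tz":0,"turn":0},
    {"hand":0,"tx":1.06,"ty":-3.3,"tz":0,"turn":0},
    {"hand":0,"tx":1.27,"ty":-4.0,"tz":0,"turn":0},
  ],
)

```text
clock: 5.9
position: [0.5086, 0.1727, 0.0513]
eef_rot: [[-0.325, 0.946, 0.005], [0.946, 0.325, 0.001], [-0.001, 0.005, -1.0]]
force: [3.2, -1.4, 0.7]
grip_width: 0.0003
gripper_force: 1.5
```

Call:
apply_moves(
  rows=[
    {"hand":0,"tx":0.14,"ty":-0.7,"tz":0,"turn":0},
    {"hand":0,"tx":0.23,"ty":-1.4,"tz":0,"turn":0},
    {"hand":0,"tx":0.25,"ty":-2.15,"tz":0,"turn":0},
    {"hand":0,"tx":0.2,"ty":-2.9,"tz":0,"turn":0},
    {"hand":0,"tx":0.07,"ty":-3.66,"tz":0,"turn":0},
  ],
)

```text
clock: 6.4
position: [0.4717, 0.1611, 0.0492]
eef_rot: [[-0.325, 0.946, -0.0], [0.946, 0.325, 0.0], [0.0, -0.0, -1.0]]
force: [3.4, 1.2, 0.2]
grip_width: -0.0001
gripper_force: 1.3
```

```bash
python3 -c "
from h import *
dock()"
```

```text
t6.40 dock x 202.8 y 20.0 z 49.2 mm yaw 1.902 F dock [ 0.  -3.6  0.2] grip -0.0001 q [ 0.2   0.36 -0.45  0.76  0.    1.44]
```

Call:
apply_moves(
  rows=[
    {"hand":0,"tx":-0.2,"ty":-0.76,"tz":0,"turn":0},
    {"hand":0,"tx":-0.47,"ty":-1.5,"tz":0,"turn":0},
    {"hand":0,"tx":-0.83,"ty":-2.24,"tz":0,"turn":0},
    {"hand":0,"tx":-1.27,"ty":-2.94,"tz":0,"turn":0},
    {"hand":0,"tx":-1.78,"ty":-3.6,"tz":0,"turn":0},
  ],
)

```text
clock: 6.9
position: [0.4434, 0.1322, 0.0492]
eef_rot: [[-0.325, 0.946, -0.001], [0.946, 0.325, 0.0], [0.0, -0.0, -1.0]]
force: [2.3, 2.8, -0.1]
grip_width: -0.0001
gripper_force: 1.2
```

Call:
apply_moves(
  rows=[
    {"hand":0,"tx":-0.6,"ty":-0.62,"tz":0,"turn":0},
    {"hand":0,"tx":-1.25,"ty":-1.18,"tz":0,"turn":0},
    {"hand":0,"tx":-2.0,"ty":-1.67,"tz":0,"turn":0},
    {"hand":0,"tx":-2.76,"ty":-2.1,"tz":0,"turn":0},
    {"hand":0,"tx":-3.6,"ty":-2.4,"tz":0,"turn":0},
  ],
)

```text
clock: 7.4
position: [0.4325, 0.0901, 0.0491]
eef_rot: [[-0.325, 0.946, -0.001], [0.946, 0.325, 0.0], [0.001, -0.001, -1.0]]
force: [0.2, 2.8, -1.0]
grip_width: -0.0
gripper_force: 1.3
```

Call:
apply_moves(
  rows=[
    {"hand":0,"tx":-0.3,"ty":-0.1,"tz":0,"turn":0},
    {"hand":0,"tx":-0.6,"ty":-0.2,"tz":0,"turn":0},
    {"hand":0,"tx":-0.8,"ty":-0.2,"tz":0,"turn":0},
    {"hand":0,"tx":-1.0,"ty":-0.2,"tz":0,"turn":0},
    {"hand":0,"tx":-1.0,"ty":-0.2,"tz":0,"turn":0},
  ],
)

```text
clock: 7.9
position: [0.4336, 0.0805, 0.049]
eef_rot: [[-0.325, 0.946, -0.002], [0.946, 0.325, -0.0], [0.0, -0.002, -1.0]]
force: [-1.4, 1.3, 1.3]
grip_width: 0.0001
gripper_force: 0.8
```

```bash
python3 -c "
from h import *
dock()"
```

```text
t7.90 dock x 139.0 y 82.2 z 49.0 mm yaw 1.902 F dock [1.7 0.9 1.3] grip 0.0001 q [ 0.04  0.27 -0.59  0.72 -0.    1.28]
```

Call:
apply_moves(
  rows=[
    {"hand":0,"tx":-0.1,"ty":0,"tz":0,"turn":0},
    {"hand":0,"tx":-0.2,"ty":0,"tz":0,"turn":0},
    {"hand":0,"tx":-0.3,"ty":0,"tz":0,"turn":0},
    {"hand":0,"tx":-0.3,"ty":0,"tz":0,"turn":0},
    {"hand":0,"tx":-0.3,"ty":0,"tz":0,"turn":0},
  ],
)

```text
clock: 8.4
position: [0.4337, 0.0804, 0.049]
eef_rot: [[-0.327, 0.945, -0.003], [0.945, 0.327, 0.006], [0.007, -0.001, -1.0]]
force: [-4.7, 9.8, 3.8]
grip_width: -0.0
gripper_force: 5.4
```

```bash
python3 -c "
from h import *
dock()"
```

```text
t8.40 dock x 138.9 y 82.2 z 49.0 mm yaw 1.904 F dock [10.8  1.3  3.8] grip -0.0 q [ 0.04  0.27 -0.59  0.72  0.01  1.27]
```

Call:
apply_moves(
  rows=[
    {"hand":0,"tx":1,"ty":0,"tz":0,"turn":0},
    {"hand":0,"tx":1.3,"ty":0,"tz":-2,"turn":0},
    {"hand":0,"tx":1.3,"ty":0,"tz":-5,"turn":0},
    {"hand":0,"tx":1.3,"ty":0,"tz":-8,"turn":0},
    {"hand":0,"tx":1.3,"ty":0,"tz":-10.5,"turn":0},
  ],
)

```text
clock: 8.9
position: [0.4319, 0.0899, 0.1559]
eef_rot: [[-0.325, 0.946, 0.002], [0.946, 0.325, -0.002], [-0.002, 0.001, -1.0]]
force: [0.3, -0.1, -0.1]
grip_width: 0.0
gripper_force: 0.0
```

Call:
apply_moves(
  rows=[
    {"hand":0,"tx":-4,"ty":1,"tz":0,"turn":0},
    {"hand":0,"tx":-8,"ty":2,"tz":0,"turn":0},
    {"hand":0,"tx":-12,"ty":3,"tz":0,"turn":0},
    {"hand":0,"tx":-16,"ty":4,"tz":0,"turn":0},
    {"hand":0,"tx":-20,"ty":5,"tz":0,"turn":0},
  ],
)

```text
clock: 9.4
position: [0.5446, -0.0847, 0.1543]
eef_rot: [[-0.325, 0.946, 0.001], [0.946, 0.325, -0.002], [-0.002, -0.0, -1.0]]
force: [0.8, 0.9, 0.5]
grip_width: 0.0001
gripper_force: 0.0
```

Call:
apply_moves(
  rows=[
    {"hand":0,"tx":-4,"ty":1,"tz":0,"turn":0},
    {"hand":0,"tx":-8,"ty":2,"tz":0,"turn":0},
    {"hand":0,"tx":-11,"ty":3.2,"tz":0,"turn":0},
    {"hand":0,"tx":-11,"ty":3.2,"tz":0,"turn":0},
    {"hand":0,"tx":-11,"ty":3.2,"tz":0,"turn":0},
  ],
)

```text
clock: 9.9
position: [0.6096, -0.1769, 0.1536]
eef_rot: [[-0.324, 0.946, -0.001], [0.946, 0.324, -0.001], [-0.0, -0.001, -1.0]]
force: [-1.0, 0.8, 0.0]
grip_width: 0.0002
gripper_force: 0.0
```

```bash
python3 -c "
from h import *
dock()
save('side','s2.png',(220,120,360,260),4)"
```

```text
t9.90 dock x -161.7 y -0.5 z 153.6 mm yaw 1.901 F dock [1.1 0.7 0. ] grip 0.0002 q [-0.38  0.53  0.12  1.16 -0.    0.86]
```

View pics/s2.png

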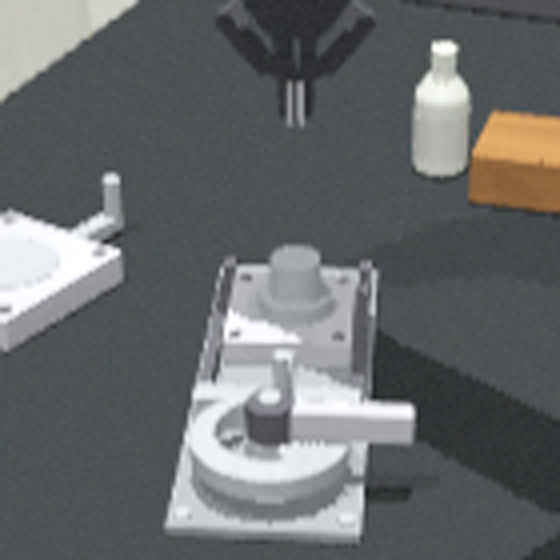

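The handle bar points to the right (dock +y), from (265,415) to (410,425), with the mouth towards the pallet at about (285,365). The master stands on the pallet. I'll go down behind the pallet.

Call:
apply_moves(
  rows=[
    {"hand":0,"tx":0,"ty":0,"tz":4,"turn":0},
    {"hand":0,"tx":0,"ty":0,"tz":8,"turn":0},
    {"hand":0,"tx":0,"ty":0,"tz":11.5,"turn":0},
    {"hand":0,"tx":0,"ty":0,"tz":13.4,"turn":0},
    {"hand":0,"tx":0,"ty":0,"tz":13.4,"turn":0},
  ],
)

```text
clock: 10.45
position: [0.6057, -0.1739, 0.0171]
eef_rot: [[-0.326, 0.945, -0.007], [0.945, 0.326, 0.002], [0.005, -0.006, -1.0]]
force: [-0.0, -0.1, -0.1]
grip_width: 0.0001
gripper_force: 0.0
```

Call:
apply_moves(
  rows=[
    {"hand":0,"tx":0.5,"ty":0,"tz":0,"turn":0},
    {"hand":0,"tx":1.0,"ty":0,"tz":0,"turn":0},
    {"hand":0,"tx":1.4,"ty":0,"tz":0,"turn":0},
    {"hand":0,"tx":1.8,"ty":0,"tz":0,"turn":0},
    {"hand":0,"tx":2.2,"ty":0,"tz":0,"turn":0},
  ],
)

```text
clock: 10.95
position: [0.6044, -0.1574, 0.0221]
eef_rot: [[-0.324, 0.946, 0.004], [0.946, 0.324, -0.005], [-0.006, 0.002, -1.0]]
force: [2.4, -5.7, 2.5]
grip_width: 0.0004
gripper_force: 2.8
```

```bash
python3 -c "
from h import *
dock()"
```

```text
t10.95 dock x -141.5 y -1.9 z 22.1 mm yaw 1.901 F dock [-6.1 -0.4  2.5] grip 0.0004 q [-0.35  0.6  -0.12  0.84 -0.    0.89]
```

Call:
apply_moves(
  rows=[
    {"hand":0,"tx":0.5,"ty":-0.1,"tz":0,"turn":0},
    {"hand":0,"tx":1.0,"ty":-0.1,"tz":0,"turn":0},
    {"hand":0,"tx":1.5,"ty":-0.1,"tz":0,"turn":0},
    {"hand":0,"tx":2.0,"ty":-0.1,"tz":0,"turn":0},
    {"hand":0,"tx":2.5,"ty":-0.1,"tz":0,"turn":0},
  ],
)

```text
clock: 11.45
position: [0.5956, -0.1343, 0.0221]
eef_rot: [[-0.324, 0.946, 0.005], [0.946, 0.324, -0.005], [-0.006, 0.003, -1.0]]
force: [2.5, -5.0, 2.8]
grip_width: 0.0001
gripper_force: 2.8
```

Call:
apply_moves(
  rows=[
    {"hand":0,"tx":0.5,"ty":0,"tz":0,"turn":0},
    {"hand":0,"tx":1.0,"ty":0,"tz":0,"turn":0},
    {"hand":0,"tx":1.5,"ty":0,"tz":0,"turn":0},
    {"hand":0,"tx":2.0,"ty":0,"tz":0,"turn":0},
    {"hand":0,"tx":2.2,"ty":0,"tz":0,"turn":0},
  ],
)

```text
clock: 11.95
position: [0.5883, -0.1132, 0.0221]
eef_rot: [[-0.324, 0.946, 0.004], [0.946, 0.324, -0.004], [-0.005, 0.003, -1.0]]
force: [2.7, -5.8, 2.9]
grip_width: 0.0
gripper_force: 3.0
```

```bash
python3 -c "
from h import *
dock()"
```

```text
t11.95 dock x -94.5 y -1.1 z 22.1 mm yaw 1.901 F dock [-6.3 -0.7  2.9] grip 0.0 q [-0.29  0.56 -0.2   0.81 -0.    0.95]
```

Call:
apply_moves(
  rows=[
    {"hand":0,"tx":0.3,"ty":0,"tz":0,"turn":0},
    {"hand":0,"tx":0.5,"ty":0,"tz":0,"turn":0},
    {"hand":0,"tx":0.7,"ty":0,"tz":0,"turn":0},
    {"hand":0,"tx":0.9,"ty":0,"tz":0,"turn":0},
    {"hand":0,"tx":1.0,"ty":0,"tz":0,"turn":0},
  ],
)

```text
clock: 12.45
position: [0.5855, -0.1051, 0.0221]
eef_rot: [[-0.324, 0.946, 0.005], [0.946, 0.324, -0.007], [-0.008, 0.002, -1.0]]
force: [2.4, -9.3, 0.8]
grip_width: -0.0
gripper_force: 5.1
```

```bash
python3 -c "
from h import *
dock()"
```

```text
t12.45 dock x -85.9 y -1.0 z 22.1 mm yaw 1.900 F dock [-9.6  0.7  0.8] grip -0.0 q [-0.28  0.55 -0.21  0.8  -0.01  0.96]
```

Call:
apply_moves(
  rows=[
    {"hand":0,"tx":0.1,"ty":0,"tz":0,"turn":0},
    {"hand":0,"tx":0.2,"ty":0,"tz":0,"turn":0},
    {"hand":0,"tx":0.3,"ty":0,"tz":0,"turn":0},
    {"hand":0,"tx":0.4,"ty":0,"tz":0,"turn":0},
    {"hand":0,"tx":0.4,"ty":0,"tz":0,"turn":0},
  ],
)

```text
clock: 12.95
position: [0.585, -0.1029, 0.0222]
eef_rot: [[-0.323, 0.946, 0.006], [0.946, 0.323, -0.009], [-0.011, 0.003, -1.0]]
force: [3.0, -11.7, -0.4]
grip_width: -0.0004
gripper_force: 6.1
```

```bash
python3 -c "
from h import *
dock()"
```

```text
t12.95 dock x -83.6 y -1.2 z 22.2 mm yaw 1.900 F dock [-12.1   1.   -0.4] grip -0.0004 q [-0.28  0.55 -0.22  0.8  -0.01  0.97]
```

Rear face is at about dock x -72.6 and the force is 12 N, so the pallet is on the plungers and the pin is about 34 mm from the axis. I'll retreat and go to the other side of the handle.

Call:
apply_moves(
  rows=[
    {"hand":0,"tx":-0.5,"ty":0,"tz":0,"turn":0},
    {"hand":0,"tx":-2,"ty":0,"tz":0,"turn":0},
    {"hand":0,"tx":-3,"ty":0,"tz":-4,"turn":0},
    {"hand":0,"tx":-3,"ty":0,"tz":-8,"turn":0},
    {"hand":0,"tx":-3,"ty":0,"tz":-12.5,"turn":0},
  ],
)

```text
clock: 13.45
position: [0.59, -0.1266, 0.1453]
eef_rot: [[-0.324, 0.946, -0.003], [0.946, 0.324, 0.002], [0.003, -0.003, -1.0]]
force: [1.9, -1.0, -0.7]
grip_width: -0.0001
gripper_force: 0.0
```

Call:
apply_moves(
  rows=[
    {"hand":0,"tx":4,"ty":-1.6,"tz":0,"turn":0},
    {"hand":0,"tx":8,"ty":-3.2,"tz":0,"turn":0},
    {"hand":0,"tx":12,"ty":-4.8,"tz":0,"turn":0},
    {"hand":0,"tx":16,"ty":-6.4,"tz":0,"turn":0},
    {"hand":0,"tx":19.7,"ty":-8.3,"tz":0,"turn":0},
  ],
)

```text
clock: 13.95
position: [0.4473, 0.034, 0.1451]
eef_rot: [[-0.325, 0.946, -0.001], [0.946, 0.325, 0.001], [0.002, -0.001, -1.0]]
force: [0.6, -0.3, 0.7]
grip_width: 0.0
gripper_force: 0.0
```

Call:
apply_moves(
  rows=[
    {"hand":0,"tx":0,"ty":0,"tz":0,"turn":0},
    {"hand":0,"tx":0,"ty":0,"tz":0,"turn":0},
    {"hand":0,"tx":0,"ty":0,"tz":0,"turn":0},
    {"hand":0,"tx":0,"ty":0,"tz":0,"turn":0},
    {"hand":0,"tx":0,"ty":0,"tz":0,"turn":0},
  ],
)

```text
clock: 14.45
position: [0.4498, 0.032, 0.1453]
eef_rot: [[-0.324, 0.946, 0.0], [0.946, 0.324, -0.0], [-0.0, 0.0, -1.0]]
force: [0.3, 0.1, 0.4]
grip_width: -0.0
gripper_force: 0.0
```

```bash
python3 -c "
from h import *
dock()
save('side','s3.png',(220,120,360,260),4)"
```

```text
t14.45 dock x 87.9 y 82.8 z 145.3 mm yaw 1.901 F dock [-0.  -0.3  0.4] grip -0.0 q [-0.07  0.18 -0.42  0.97 -0.    1.17]
```

View pics/s3.png

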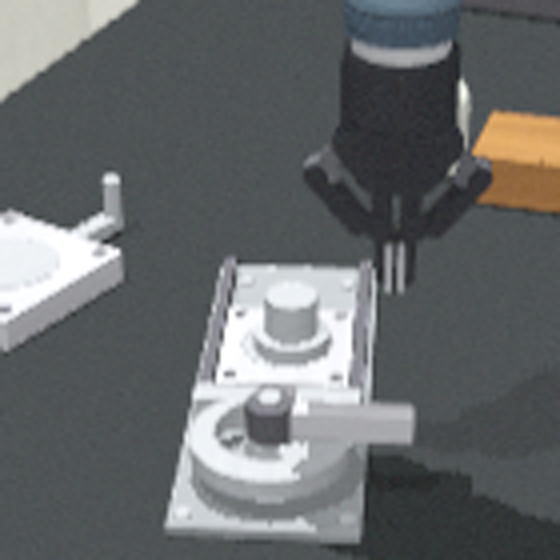

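The pallet stands forward at the blocks with the master upright at (292,320), the handle bar ends at (410,425), and the finger tips are at (397,290). Going down.

Call:
apply_moves(
  rows=[
    {"hand":0,"tx":0,"ty":0,"tz":3,"turn":0},
    {"hand":0,"tx":0,"ty":0,"tz":6,"turn":0},
    {"hand":0,"tx":0,"ty":0,"tz":8.5,"turn":0},
    {"hand":0,"tx":0,"ty":0,"tz":9.7,"turn":0},
    {"hand":0,"tx":0,"ty":0,"tz":9.7,"turn":0},
  ],
)

```text
clock: 15.0
position: [0.4472, 0.0325, 0.0464]
eef_rot: [[-0.324, 0.946, -0.004], [0.946, 0.324, 0.0], [0.002, -0.004, -1.0]]
force: [0.1, 0.0, -0.7]
grip_width: 0.0001
gripper_force: 0.0
```

```bash
python3 -c "
from h import *
dock()
plan(np.r_[0,np.linspace(.1,3,24),3.03,3.06,3.09,3.12,3.14],1,(87.9,82.8),extra=2)"
```

```text
t15.00 dock x 89.2 y 85.0 z 46.4 mm yaw 1.901 F dock [-0.  -0.1 -0.7] grip 0.0001 q [-0.07  0.28 -0.57  0.72 -0.    1.17]
[[1.51, 0.08], [2.2, -0.06], [3.1, -0.16], [4.04, -0.15], [4.99, -0.03]] end [137.8  83.1]
[[0.96, 0.24], [1.91, 0.61], [2.83, 1.11], [3.7, 1.75], [4.5, 2.52]] end [182.8  57.9]
[[0.69, 0.89], [1.27, 1.88], [1.71, 2.97], [2.0, 4.04], [2.17, 4.98]] end [204.5   8.1]
[[0.07, 0.98], [0.0, 1.99], [-0.19, 3.01], [-0.53, 4.03], [-1.01, 5.01]] end [194.4 -42. ]
[[-0.63, 0.93], [-1.39, 1.79], [-2.29, 2.54], [-3.3, 3.17], [-4.41, 3.65]] end [150.3 -78.5]
[[-0.27, 0.09], [-0.55, 0.17], [-0.84, 0.25], [-1.12, 0.31], [-1.31, 0.35]] end [137.2 -82. ]
```

Call:
apply_moves(
  rows=[
    {"hand":0,"tx":1.2,"ty":0.1,"tz":0,"turn":0},
    {"hand":0,"tx":2.2,"ty":0,"tz":0,"turn":0},
    {"hand":0,"tx":3.1,"ty":-0.1,"tz":0,"turn":0},
    {"hand":0,"tx":4.0,"ty":-0.1,"tz":0,"turn":0},
    {"hand":0,"tx":5.0,"ty":0,"tz":0,"turn":0},
  ],
)

```text
clock: 15.5
position: [0.4332, 0.0806, 0.0491]
eef_rot: [[-0.325, 0.946, 0.002], [0.946, 0.325, -0.001], [-0.001, 0.002, -1.0]]
force: [1.6, -3.3, 1.3]
grip_width: 0.0001
gripper_force: 1.5
```

Call:
apply_moves(
  rows=[
    {"hand":0,"tx":0.95,"ty":0.25,"tz":0,"turn":0},
    {"hand":0,"tx":1.9,"ty":0.6,"tz":0,"turn":0},
    {"hand":0,"tx":2.8,"ty":1.1,"tz":0,"turn":0},
    {"hand":0,"tx":3.7,"ty":1.75,"tz":0,"turn":0},
    {"hand":0,"tx":4.5,"ty":2.5,"tz":0,"turn":0},
  ],
)

```text
clock: 16.0
position: [0.4409, 0.1314, 0.0479]
eef_rot: [[-0.325, 0.946, -0.002], [0.946, 0.325, -0.001], [0.0, -0.002, -1.0]]
force: [-1.2, -5.2, 0.2]
grip_width: -0.0
gripper_force: 2.0
```

```bash
python3 -c "
from h import *
dock()"
```

```text
t16.00 dock x 184.8 y 58.8 z 47.9 mm yaw 1.902 F dock [-4.6  2.8  0.2] grip -0.0 q [ 0.15  0.3  -0.54  0.73 -0.    1.39]
```

```bash
python3 -c "
from h import *
save('top','t4.png',(190,140,370,250),4.4)"
```

```text
(no output)
```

View pics/t4.png

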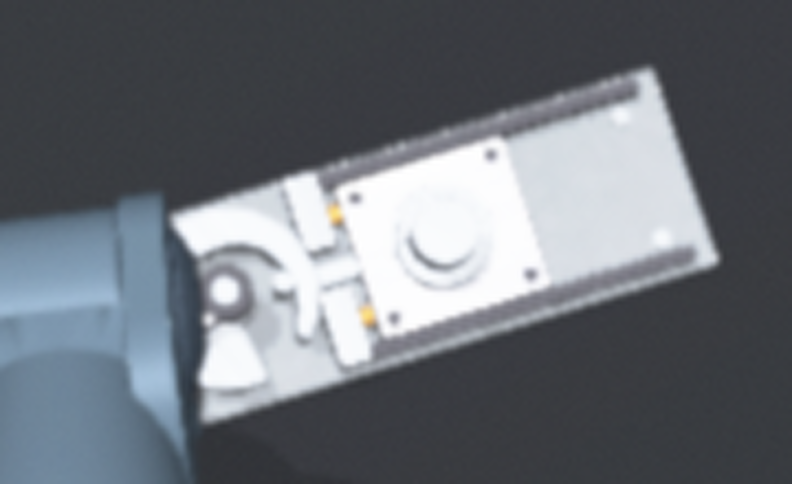

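The hook arm, near (310,280), has passed outside the pin at (285,285), so the bolt is caught. The pallet front is on the plungers at (335,215) and (370,317), and the master stands. Continuing the turn.

Call:
apply_moves(
  rows=[
    {"hand":0,"tx":0.7,"ty":0.9,"tz":0,"turn":0},
    {"hand":0,"tx":1.3,"ty":1.9,"tz":0,"turn":0},
    {"hand":0,"tx":1.7,"ty":3.0,"tz":0,"turn":0},
    {"hand":0,"tx":2.0,"ty":4.0,"tz":0,"turn":0},
    {"hand":0,"tx":2.2,"ty":5.0,"tz":0,"turn":0},
  ],
)

```text
clock: 16.55
position: [0.4786, 0.1668, 0.0469]
eef_rot: [[-0.325, 0.946, -0.007], [0.946, 0.325, -0.003], [-0.001, -0.007, -1.0]]
force: [-3.9, -5.2, 0.6]
grip_width: -0.0003
gripper_force: 2.9
```

Call:
apply_moves(
  rows=[
    {"hand":0,"tx":0.1,"ty":1.0,"tz":0,"turn":0},
    {"hand":0,"tx":0,"ty":2.0,"tz":0,"turn":0},
    {"hand":0,"tx":-0.2,"ty":3.0,"tz":0,"turn":0},
    {"hand":0,"tx":-0.5,"ty":4.0,"tz":0,"turn":0},
    {"hand":0,"tx":-1.0,"ty":5.0,"tz":0,"turn":0},
  ],
)

```text
clock: 17.05
position: [0.5267, 0.1744, 0.0458]
eef_rot: [[-0.325, 0.945, -0.012], [0.946, 0.326, -0.001], [0.003, -0.011, -1.0]]
force: [-10.0, -2.0, 0.6]
grip_width: -0.0002
gripper_force: 4.0
```

```bash
python3 -c "
from h import *
dock()"
```

```text
t17.05 dock x 197.5 y -36.4 z 45.8 mm yaw 1.902 F dock [ 1.3 10.1  0.6] grip -0.0002 q [ 0.2   0.47 -0.28  0.83  0.    1.44]
```

Call:
apply_moves(
  rows=[
    {"hand":0,"tx":-0.6,"ty":0.9,"tz":0,"turn":0},
    {"hand":0,"tx":-1.4,"ty":1.8,"tz":0,"turn":0},
    {"hand":0,"tx":-2.3,"ty":2.5,"tz":0,"turn":0},
    {"hand":0,"tx":-3.3,"ty":3.2,"tz":0,"turn":0},
    {"hand":0,"tx":-4.4,"ty":3.65,"tz":0,"turn":0},
  ],
)

```text
clock: 17.55
position: [0.5749, 0.1472, 0.0454]
eef_rot: [[-0.327, 0.945, -0.013], [0.945, 0.327, 0.005], [0.009, -0.011, -1.0]]
force: [-12.3, 5.2, -1.6]
grip_width: -0.0003
gripper_force: 5.8
```

Call:
apply_moves(
  rows=[
    {"hand":0,"tx":-0.3,"ty":0.1,"tz":0,"turn":0},
    {"hand":0,"tx":-0.6,"ty":0.2,"tz":0,"turn":0},
    {"hand":0,"tx":-0.9,"ty":0.25,"tz":0,"turn":0},
    {"hand":0,"tx":-1.2,"ty":0.3,"tz":0,"turn":0},
    {"hand":0,"tx":-1.4,"ty":0.3,"tz":0,"turn":0},
  ],
)

```text
clock: 18.05
position: [0.588, 0.1335, 0.0479]
eef_rot: [[-0.326, 0.945, -0.001], [0.945, 0.326, 0.002], [0.002, -0.0, -1.0]]
force: [-2.7, 3.8, -3.0]
grip_width: 0.0003
gripper_force: 2.3
```

```bash
python3 -c "
from h import *
dock()"
```

```text
t18.05 dock x 138.9 y -81.0 z 47.9 mm yaw 1.903 F dock [ 4.5  1.4 -3. ] grip 0.0003 q [ 0.12  0.55 -0.15  0.88  0.    1.36]
```

Nearly at the stop (x 138.9 expected there); pressing gently to confirm.

Call:
apply_moves(
  rows=[
    {"hand":0,"tx":-0.1,"ty":0,"tz":0,"turn":0},
    {"hand":0,"tx":-0.2,"ty":0,"tz":0,"turn":0},
    {"hand":0,"tx":-0.4,"ty":0,"tz":0,"turn":0},
    {"hand":0,"tx":-0.5,"ty":0,"tz":0,"turn":0},
    {"hand":0,"tx":-0.5,"ty":0,"tz":0,"turn":0},
  ],
)

```text
clock: 18.55
position: [0.5882, 0.133, 0.048]
eef_rot: [[-0.328, 0.945, -0.003], [0.945, 0.328, 0.011], [0.011, 0.0, -1.0]]
force: [-6.2, 16.6, -2.1]
grip_width: 0.0003
gripper_force: 8.3
```

```bash
python3 -c "
from h import *
dock()"
```

```text
t18.55 dock x 138.4 y -81.0 z 48.0 mm yaw 1.905 F dock [17.7  0.5 -2.1] grip 0.0003 q [ 0.11  0.55 -0.15  0.88  0.01  1.35]
```

At the stop: 17.7 N with no travel. Now backing off, lifting and moving clear.

Call:
apply_moves(
  rows=[
    {"hand":0,"tx":1,"ty":0,"tz":0,"turn":0},
    {"hand":0,"tx":2.5,"ty":0,"tz":0,"turn":0},
    {"hand":0,"tx":2.5,"ty":0,"tz":-4,"turn":0},
    {"hand":0,"tx":2.5,"ty":0,"tz":-8,"turn":0},
    {"hand":0,"tx":2.5,"ty":0,"tz":-12,"turn":0},
  ],
)

```text
clock: 19.05
position: [0.5827, 0.1517, 0.1704]
eef_rot: [[-0.325, 0.946, 0.002], [0.946, 0.325, -0.001], [-0.002, 0.002, -1.0]]
force: [1.4, 0.8, 0.9]
grip_width: 0.0
gripper_force: 0.0
```

Call:
apply_moves(
  rows=[
    {"hand":0,"tx":4,"ty":0,"tz":0,"turn":0},
    {"hand":0,"tx":8,"ty":0,"tz":0,"turn":0},
    {"hand":0,"tx":12,"ty":0,"tz":0,"turn":0},
    {"hand":0,"tx":14,"ty":0,"tz":0,"turn":0},
    {"hand":0,"tx":14,"ty":0,"tz":0,"turn":0},
  ],
)

```text
clock: 19.55
position: [0.5363, 0.2868, 0.1692]
eef_rot: [[-0.329, 0.944, 0.003], [0.944, 0.329, 0.001], [-0.0, 0.003, -1.0]]
force: [-0.3, -0.1, -0.2]
grip_width: -0.0001
gripper_force: 0.0
```

```bash
python3 -c "
from h import *
dock()
save('top','t5.png',(190,140,370,250),4.4)"
```

```text
t19.55 dock x 300.7 y -82.0 z 169.2 mm yaw 1.906 F dock [-0.   0.3 -0.2] grip -0.0001 q [ 0.39  0.46  0.05  1.16 -0.    1.62]
```

View pics/t5.png

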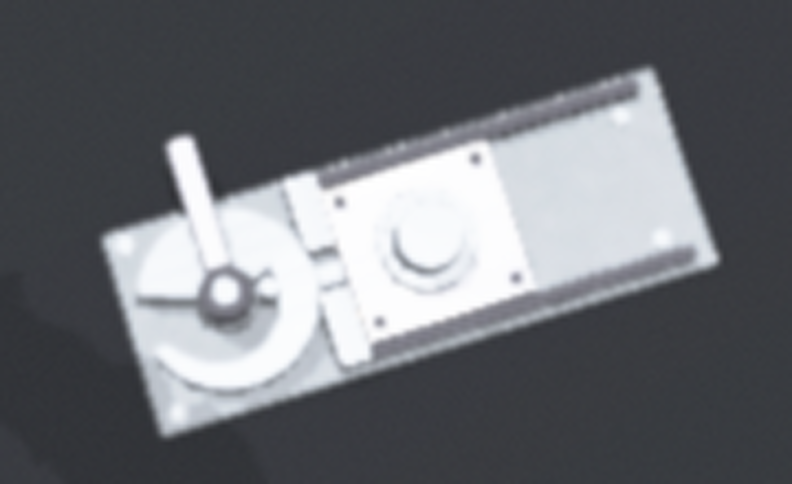

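The handle points to -y, with its tip at (180,140). The pallet is tight on the blocks at about (335,250), the plungers are hidden, and the master stands in the pallet's middle at (430,240). Handing in.

```bash
python3 -c "
from h import *
print(order.close_job())"
```

```text
the job is handed in; nothing more can be done
None
```

The job is handed in: the final top picture shows the pallet tight against both stop blocks, the cam at its locked stop, the master still in its place and the arm clear of everything, at about 20 of the 64 s; I don't have the judged result.

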